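# Clock a brass hose elbow in a clamped transmission adapter

### The job

The brass hose elbow has been started by hand in the adapter clamped in its vise. Grip it by its flats and thread it in clockwise (seen from above); it stiffens as it goes. Stop when its barb points along the yellow stripe of its own vise, without ever running well past the stripe, then let go; leave the dark steel elbow in the other vise, which is already set, as it is.

Things in the scene. Friction and masses are not known exactly. Their poses are not given: they have to be found in the camera images.
- brass_elbow_flats (a point): Brass 90-degree hose elbow, the one to turn: centre of its body, on the vertical thread axis, 110 mm above the bench. Body 28 mm along own x, 20 mm across its two upright flats (own y), 36 mm tall. Own +x points along the level barb (tip 55 mm from the axis), z up. Turns in place; height stays. A 38 mm boss ends 22 mm below this point, the flat vise top lies 35 mm below it.
- brass_elbow (a joint): Turn of the brass elbow, rad, growing clockwise seen from above (tightening). The barb points along the yellow stripe at 1.40; it starts between 0.15 and 0.75; hard stop at 1.75. Turning takes about 0.12 N m at 0, rising evenly to 0.19 N m at the stripe; it stays where it is left.
- stripe (a point): Outer end of the yellow stripe, 8 mm wide and 60 mm long, painted on the top of the blue vise that holds the brass elbow; 80 mm from the thread axis, 76 mm above the bench. Own +x points outward along the stripe. The vise is fixed, about 190 by 90 mm. The second vise has a stripe too.
- steel_elbow (a joint): Turn of the dark steel elbow of the same shape in the other, identical vise, rad, clockwise positive; 0 is along its own stripe. It is already set, within 0.1 of 0, and is to be left alone.

How it is judged:
By the outcome, as a careful person would: the job done as asked, in the order asked, and still so for the second after the job is handed in, with the robot touching nothing.
It also fails if it takes over 29 s, if anything falls off the work surface, if the arm or the gripper's body presses on something with over 40 N, if the wrist force passes 120 N, or if a joint passes its speed limit or range.

### The arm

A 6-joint arm with a two-finger parallel gripper is mounted at the origin on the work surface. World frame = base frame: x ahead of the robot, y to its left, z up, the work surface at z = 0. Lengths are in m, angles in rad, forces in N, time in s.
With the tool pointing down it reaches from about 0.35 to 0.975 m from the base axis. Payload 4.9 kg.
Tool frame: the origin (TCP) lies at the very end of the fingers, on their centre line; the grasp point (between the pads) lies 19 mm behind it (manip.grasp_offset is the distance from the TCP to the grasp point, in m); z points along the fingers, y is the line along which they close (so a half turn about z gives the same grasp; the last joint's range is limited). The gripper opens to 85 mm and grips with 20 to 120 N. Pads are 22 mm wide; open, the fingers measure 114 mm over their backs; the gripper's body (76 mm by 85 mm) begins 54 mm behind the grasp point. The pads swing forward as they close: fully open they stand 13 mm farther back than shut.
Start: joints at [-0.119, 0.053, 1.613, -0, 1.476, -0.119], TCP at [0.625, 0, 0.231] pointing down, gripper open.
Joint ranges: [-3.01, 3.01], [-1.01, 2.22], [0.06, 2.58], [-1.02, 4.17], [0.09, 2.62], [-3.14, 3.14]. Speed limits (rad/s): [2.57, 2.57, 3.14, 3.14, 3.14, 3.14].

### API

Orientations are given as a unit quaternion [w, x, y, z].
In Python, from plant import manip, eyes, job_done, models gives the robot as it stands.
- The arm moves only by the tool servo_tool, never from a script. Its argument "motion" is one flat list of numbers, 5 for each row, row after row: the opening, from -1 (shut) to 1 (fully open), then the shift along the tool's x, y, z normalised to -1 to 1, where 1 is 120 mm, then the turn about the tool's z normalised to -1 to 1, where 1 is 45 degrees. A call has 1 to 5 rows; each row is the pose to reach, as a shift and turn from the pose commanded when the call began, along the tool's axes at that moment; what a row does not reach only later rows make up. A row lasts 1/8 s, in which the tool goes at most 62.5 mm and 10.7 degrees, less where a joint would pass 70% of its speed; a pose out of reach is approached as far as the arm can. A call with a number of a shift or a turn outside -1 to 1 is refused whole. A call with a gripper value outside its range is refused whole. The fingers move at their own pace and stop on an object; the grip force is fixed at half the most. Time passes only in rows, so rows that repeat a pose let the fingers close. It gives the time, the measured TCP pose, the force, the opening and the grip force at its end, in the units of the state.
- manip.state(): the state, without advancing time (a new reading comes with each control period).
- eyes.grab_frame(name): name is "scene" or "side" or "wrist"; returns (picture, depth): 420x560x3 uint8, red, green, blue; 420x560 float32, m along the optical axis (not along the pixel's ray), 0 where there is no reading.
- eyes.camera_params(name): a dict with "fov_y" (degrees; the focal length in pixels is half the picture's height over the tangent of half this angle, whatever the lens; pixels are square), "cx", "cy" (the principal point, pixels), "pose" (4x4, takes a point from camera to world coordinates); the wrist camera has in their place "T_tool_cam" (4x4, takes a point from camera to tool coordinates, whose origin is the TCP and whose axes are the flange's). Camera axes: x right, y up, looking along -z (the intrinsics and any distortion apply to the point x, -y, -z); pixel columns grow to the right and rows downward; lengths in m; the calibration is good to about 2 mm. A picture is of the moment at which its call begins: read the wrist's pose just before it. camera_params takes no time and is no camera call.
- job_done(): hands the job in; it is judged then, once.
Trained networks look in the newest picture that a camera, given by its name, has taken for a name from the list of things; names that differ only in an ending like _2 or _b are one class to them, and where a whole thing is asked for, a point or a joint stands for the part that bears it (a point fixed in the world has none). Each returns a list of dicts, best first, with "p" (0 to 1); they miss things now and then, are a little off and sometimes report something else, mostly with a low value. They report only what shows in the picture. A call takes as long as a camera call.
- models.regions_of(camera, label): "mask" (420x560 bool, what is visible of it) and "pixel" ([column, row] in pixels, amid what is visible of it).
The state is a dict: "time": time; "joint_pos": joint angles; "joint_vel": joint speeds; "joint_efforts": joint torques, N m; "tool_pos": TCP position; "tool_rot": TCP orientation; "contact_force": force on the tool from outside, world axes, zero at the start; "ft_torque": the same for the moment, N m; "gripper_width": opening from 0.0 (shut) to 1.0 (fully open); "grasp_force": force on a finger pad.
Only numpy, scipy, OpenCV 4.12 (cv2) and the standard library are available. Lean on these libraries where they do the work, as an engineer would, in place of code of your own. Each camera call takes 0.05 s, during which the arm holds its last target. There are 200 camera calls.

## Working session

There is one attempt and no reset: what is moved stays moved. The work goes in short steps, Python scripts to look and compute and a tool call to move; the robot and the scene stay as the last step left them, time stands still between calls to the robot, and variables do not carry over. Pictures are saved under pics/ and viewed, at most 10 in all, crops included, and the job is handed in when it is done.

Besides the shell and the picture viewer there is one more tool, called after ">>>" by a JSON object that holds its "fn" and its "kwargs". servo_tool: Moves the arm, as the interface text tells. Its arguments: {"type":"object","properties":{"motion":{"type":"array","items":{"type":"number","minimum":-1,"maximum":1}}},"required":["motion"]}

```bash
mkdir -p pics; ls
cat > h.py <<'E'
import numpy as np, cv2
from plant import manip, eyes, job_done, models
def save(name,fn):
    im,d=eyes.grab_frame(name); cv2.imwrite('pics/'+fn,im[:,:,::-1]); return im,d
def cloud(name,d,st=None):
    p=eyes.camera_params(name); f=210/np.tan(np.radians(p['fov_y'])/2)
    v,u=np.mgrid[0:420,0:560]
    P=np.stack([(u-p['cx'])/f*d,-(v-p['cy'])/f*d,-d,np.ones_like(d)],-1)
    if 'pose' in p: T=np.array(p['pose'])
    else:
        from scipy.spatial.transform import Rotation as R
        q=st['tool_rot'];W=np.eye(4);W[:3,:3]=R.from_quat([q[1],q[2],q[3],q[0]]).as_matrix();W[:3,3]=st['tool_pos']
        T=W@np.array(p['T_tool_cam'])
    return (P@T.T)[...,:3]
E
python3 - <<'E'
from h import *
for c in ['scene','side']:
    im,d=save(c,c+'.png'); X=cloud(c,d)
    print({k:v for k,v in eyes.camera_params(c).items()})
    for l in ['brass_elbow','stripe','steel_elbow']:
        for r in models.regions_of(c,l)[:3]:
            m=r['mask']&(d>0); print(c,l,round(r['p'],2),r['pixel'],m.sum(),np.median(X[m],0).round(3),X[m].min(0).round(3),X[m].max(0).round(3))
a=cv2.imread('pics/scene.png');b=cv2.imread('pics/side.png')
cv2.imwrite('pics/both.png',cv2.resize(np.vstack([a,b]),None,fx=.7,fy=.7))
E
```

```text
pics
{'fov_y': 48.771572256411744, 'cx': 274.0286833362821, 'cy': 212.69258449016397, 'pose': array([[-3.46773622e-02, -8.21186294e-01,  5.69605610e-01,
         1.06184692e+00],
       [ 9.99398390e-01, -2.81619711e-02,  2.02425592e-02,
         6.02566785e-03],
       [-5.81695418e-04,  5.69964888e-01,  8.21668843e-01,
         8.48837077e-01],
       [ 0.00000000e+00,  0.00000000e+00,  0.00000000e+00,
         1.00000000e+00]])}
scene brass_elbow 0.87 [364.9, 216.7] 453 [0.548 0.16  0.118] [0.491 0.139 0.001] [0.569 0.219 0.131]
scene stripe 0.79 [354.8, 232.7] 4658 [0.564 0.151 0.073] [ 0.398  0.083 -0.003] [0.642 0.243 0.131]
scene steel_elbow 0.98 [156.8, 230.7] 382 [ 0.603 -0.228  0.119] [ 0.576 -0.24   0.088] [ 0.645 -0.221  0.13 ]
{'fov_y': 48.99047462664549, 'cx': 279.1247136983957, 'cy': 214.24526796433554, 'pose': array([[ 0.99700626,  0.04999369, -0.05898429,  0.5304374 ],
       [-0.07659117,  0.74311126, -0.66477022, -0.60634557],
       [ 0.01059757,  0.66729775,  0.74471566,  0.82469985],
       [ 0.        ,  0.        ,  0.        ,  1.        ]])}
side brass_elbow 0.48 [251.6, 201.8] 3780 [0.534 0.127 0.061] [ 0.412 -0.013 -0.003] [0.64  0.327 0.294]
side stripe 0.76 [251.6, 200.4] 3732 [0.533 0.127 0.06 ] [ 0.418 -0.013 -0.004] [0.64  0.292 0.25 ]
```

View pics/scene.png

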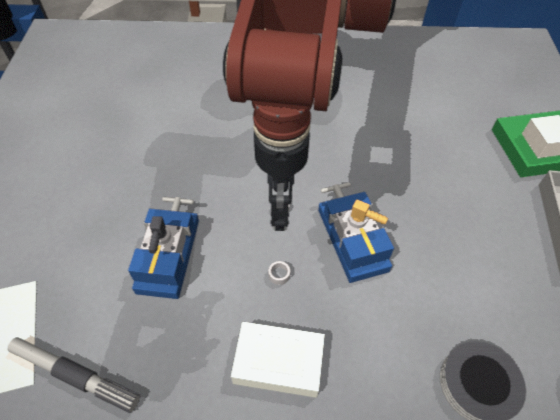

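The scene shows the brass elbow at about (364,213), with its barb pointing right to (385,218). Its stripe runs from about (362,233) to (373,252). The steel elbow is on the left at (157,230). Next I'll measure from the colours.

View pics/w0.png

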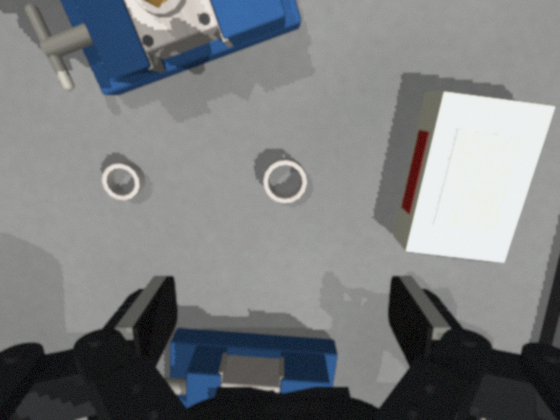

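The wrist image shows the brass vise at the top, around (190,30), so tool x is roughly world +y. I'll compute the hover move from that.

```bash
cat >> h.py <<'E'
from scipy.spatial.transform import Rotation as R
def plan(xy,z,barb):
    s=manip.state();q=s['tool_rot'];M=R.from_quat([q[1],q[2],q[3],q[0]]).as_matrix()
    t=M.T@(np.array([*xy,z])-s['tool_pos'])
    ya=np.degrees(np.arctan2(M[1,1],M[0,1])); turn=(ya-(barb-90)+90)%180-90
    print('tool y ang',ya,'zdir',M[:,2].round(4),'shift/120',(t/.12).round(3),'turn deg',turn,'/45',round(turn/45,3),'t',s['time'])
E
python3 - <<'E'
from h import *
plan((.5385,.154),.225,59.2)
E
```

```text
tool y ang 0.0003851889098717507 zdir [-1.e-04  0.e+00 -1.e+00] shift/120 [ 1.283 -0.72   0.052] turn deg 30.80038518890987 /45 0.684 t 0.5
```

>>> {"fn": "servo_tool", "kwargs": {"motion": [1, 0.5, -0.3, 0, 0.22, 1, 0.9, -0.6, 0.04, 0.44, 1, 1, -0.7, 0.05, 0.684, 1, 1, -0.72, 0.052, 0.684]}}

```text
time: 1.0
tool_pos: [0.5378, 0.1211, 0.2251]
tool_rot: [0.0, 0.868, 0.496, 0.0]
contact_force: [0.0, -1.2, 1.0]
gripper_width: 1.001
grasp_force: 0.0
```

>>> {"fn": "servo_tool", "kwargs": {"motion": [1, 0.24, 0.14, 0, 0, 1, 0.243, 0.145, 0, 0, 1, 0.243, 0.145, 0, 0]}}

```text
time: 1.38
tool_pos: [0.5687, 0.1353, 0.2249]
tool_rot: [0.0, 0.869, 0.494, -0.0]
contact_force: [0.4, -0.0, -0.2]
gripper_width: 0.999
grasp_force: 0.0
```

```bash
cat > m.py <<'E'
import sys
from h import *
def meas(fn,dist=False):
    s=manip.state(); im,d=save('wrist',fn); X=cloud('wrist',d,s)
    hsv=cv2.cvtColor(im,cv2.COLOR_RGB2HSV)
    y=(hsv[...,0]>12)&(hsv[...,0]<35)&(hsv[...,1]>110)&(hsv[...,2]>60)&(d>0)
    z=X[...,2]
    top=y&(z>.122)&(z<.14); print('top',top.sum(),cv2.minAreaRect((X[top][:,:2]*1000).astype(np.float32)),np.median(X[top],0))
    st=y&(z>.066)&(z<.083)
    n,l,S,_=cv2.connectedComponentsWithStats(st.astype(np.uint8)); st=l==1+np.argmax(S[1:,4])
    p=X[st][:,:2];print('stripe',st.sum(),cv2.minAreaRect((p*1000).astype(np.float32)),np.median(z[st]))
    u,sv,v=np.linalg.svd(p-p.mean(0),full_matrices=False);print(p.mean(0),'stripe ang',np.degrees(np.arctan2(v[0,1],v[0,0])))
    b=y&(z>.1); p=X[b]; print('brass',cv2.minAreaRect((p[:,:2]*1000).astype(np.float32)))
    c=np.array([.5385,.154]); far=p[np.linalg.norm(p[:,:2]-c,axis=1)>.022]
    u,sv,v=np.linalg.svd(far[:,:2]-far[:,:2].mean(0),full_matrices=False); print('barb',len(far),far.mean(0),np.degrees(np.arctan2(v[0,1],v[0,0])))
    print(s['tool_pos'],s['time'])
meas(sys.argv[1])
E
python3 m.py w1.png; python3 -c "
from h import *
plan((.5385,.154),.225,59.2)"
```

```text
top 1172 ((547.20703125, 170.81585693359375), (65.65872192382812, 19.523868560791016), 63.63441848754883) [0.53991107 0.15516651 0.12935133]
stripe 697 ((585.0569458007812, 169.12266540527344), (59.18587112426758, 7.9070353507995605), 18.146764755249023) 0.07774988734823562
[0.58575659 0.16956857] stripe ang -161.4406220400423
brass ((547.6526489257812, 171.71490478515625), (67.66555786132812, 19.523868560791016), 63.63441848754883)
barb 962 [0.55611077 0.18764761 0.11981005] -116.03808568364408
[0.56872193 0.13525965 0.22493882] 1.375
tool y ang -30.774392266814473 zdir [-4.e-04 -3.e-04 -1.e+00] shift/120 [ 0.006 -0.294 -0.   ] turn deg 0.025607733185523784 /45 0.001 t 1.425
```

View pics/w1.png

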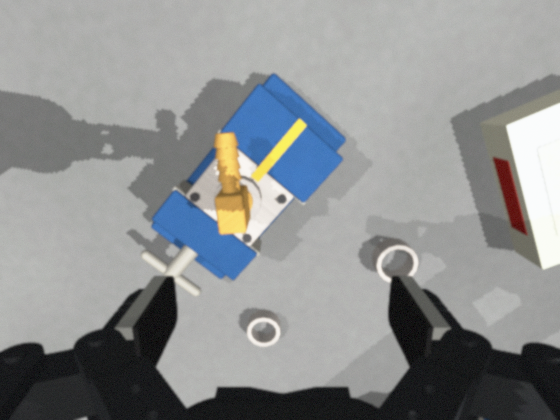

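The wrist view shows the body at (233,212), the barb up to (227,140), and the stripe from (257,178) to (303,124). The barb is at about 63.7° and the stripe at 18.3°, which leaves about 45° to turn. Now I'll centre over it.

>>> {"fn": "servo_tool", "kwargs": {"motion": [1, 0.004, -0.298, 0.05, -0.1, 1, 0.004, -0.298, 0.1, -0.1, 1, 0.004, -0.298, 0.1, -0.1]}}

```text
time: 1.8
tool_pos: [0.5377, 0.1543, 0.2126]
tool_rot: [0.0, 0.849, 0.528, -0.0]
contact_force: [0.4, -1.2, 0.5]
gripper_width: 0.997
grasp_force: 0.0
```

```bash
python3 m.py w2.png; python3 -c "
from h import *
plan((.538,.1535),.094,63.7)"
```

```text
top 1231 ((546.1260986328125, 169.95428466796875), (63.710853576660156, 19.179508209228516), 63.58635711669922) [0.53904752 0.15571001 0.12929423]
stripe 755 ((585.2603149414062, 169.3075408935547), (58.834232330322266, 8.233630180358887), 19.335935592651367) 0.07764403047207119
[0.58586646 0.16966282] stripe ang -161.59629682528623
brass ((547.0511474609375, 171.972900390625), (68.1496353149414, 19.318504333496094), 63.58635711669922)
barb 1057 [0.55551476 0.1880703  0.11971918] -116.69186814176219
[0.53771818 0.15434109 0.21258223] 1.8
tool y ang -26.31629003630525 zdir [ 1.e-04 -3.e-04 -1.e+00] shift/120 [-0.006  0.002  0.992] turn deg -0.016290036305250055 /45 -0.0 t 1.85
```

View pics/w2.png

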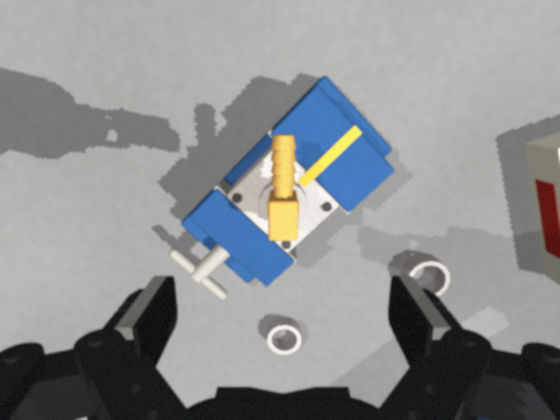

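The elbow is centred: body at (284,220), barb straight up, stripe to the right. Descending.

>>> {"fn": "servo_tool", "kwargs": {"motion": [1, -0.003, 0.002, 0.35, 0, 1, -0.003, 0.002, 0.7, 0, 1, -0.003, 0.002, 0.96, 0, 1, -0.003, 0.002, 0.985, 0, 0, -0.003, 0.002, 0.985, 0]}}

```text
time: 2.48
tool_pos: [0.5391, 0.1543, 0.0961]
tool_rot: [0.0, 0.849, 0.528, 0.001]
contact_force: [0.2, 0.0, -0.4]
gripper_width: 0.818
grasp_force: 0.0
```

>>> {"fn": "servo_tool", "kwargs": {"motion": [-1, 0, 0, 0, 0, -1, 0, 0, 0, 0, -1, 0, 0, 0, 0, -1, 0, 0, 0, 0]}}

```text
time: 2.98
tool_pos: [0.5381, 0.1549, 0.0963]
tool_rot: [-0.0, 0.849, 0.528, 0.0]
contact_force: [-4.4, 0.7, 5.9]
gripper_width: 0.22
grasp_force: 60.5
```

Gripped at about 19 mm. I'll turn roughly 36° first.

>>> {"fn": "servo_tool", "kwargs": {"motion": [-1, 0, 0, 0, 0.15, -1, 0, 0, 0, 0.3, -1, 0, 0, 0, 0.45, -1, 0, 0, 0, 0.6, -1, 0, 0, 0, 0.75]}}

```text
time: 3.6
tool_pos: [0.5387, 0.1543, 0.0963]
tool_rot: [0.001, 0.966, 0.257, 0.001]
contact_force: [-0.5, -1.8, 4.2]
gripper_width: 0.226
grasp_force: 60.3
```

>>> {"fn": "servo_tool", "kwargs": {"motion": [-1, 0, 0, 0, 0.05, -1, 0, 0, 0, 0.05, -1, 0, 0, 0, 0.05]}}

```text
time: 3.98
tool_pos: [0.5387, 0.1542, 0.0963]
tool_rot: [0.0, 0.971, 0.24, 0.001]
contact_force: [-0.9, -1.8, 5.2]
gripper_width: 0.22
grasp_force: 60.5
```

```bash
python3 m.py w3.png; python3 -c "
from h import *
plan((.538,.1542),.094,18.4);print(manip.state()['ft_torque'])
save('scene','s3.png');a=cv2.imread('pics/s3.png')[170:300,290:450];b=cv2.imread('pics/w3.png')
cv2.imwrite('pics/c3.png',np.hstack([cv2.resize(b,(480,360)),cv2.resize(a,(300,360))]))"
```

```text
top 4303 ((554.6866455078125, 161.65196228027344), (63.9673957824707, 20.290523529052734), 26.525909423828125) [0.54145676 0.15478498 0.12933495]
stripe 1251 ((596.3255615234375, 172.90390014648438), (36.15516662597656, 7.760021209716797), 18.809707641601562) 0.07770148655620768
[0.59912209 0.17375805] stripe ang -159.81277355326472
brass ((556.5858764648438, 162.67105102539062), (68.2762680053711, 20.417741775512695), 26.525909423828125)
barb 3888 [0.57299645 0.17140677 0.11948119] -152.890895135714
[0.53874882 0.15423207 0.09625822] 3.975
tool y ang -62.24871571058428 zdir [ 1.7e-03 -4.0e-04 -1.0e+00] shift/120 [-0.006 -0.003  0.019] turn deg 9.351284289415716 /45 0.208 t 4.025
[-0.2035303   0.26123217 -0.07971716]
```

View pics/c3.png

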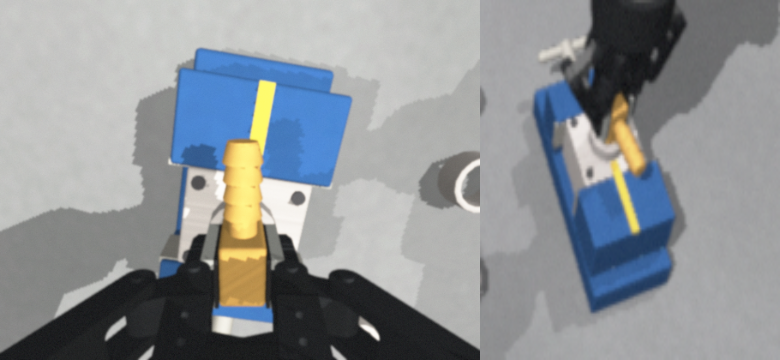

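The barb, at about (243,190) in the left panel, is still about 9° short of the stripe at (262,115). Finishing the turn.

>>> {"fn": "servo_tool", "kwargs": {"motion": [-1, 0, 0, 0, 0.08, -1, 0, 0, 0, 0.15, -1, 0, 0, 0, 0.19, -1, 0, 0, 0, 0.19, -1, 0, 0, 0, 0.19]}}

```text
time: 4.7
tool_pos: [0.5388, 0.154, 0.0962]
tool_rot: [0.001, 0.986, 0.167, 0.001]
contact_force: [-1.8, -2.2, 5.2]
gripper_width: 0.224
grasp_force: 60.6
```

```bash
python3 m.py w4.png; python3 -c "
from h import *
plan((.538,.1542),.094,18.4)"
```

```text
top 4318 ((556.1386108398438, 159.51585388183594), (64.87052917480469, 20.270383834838867), 20.102466583251953) [0.54171209 0.15444956 0.12932634]
stripe 1181 ((599.4299926757812, 173.91812133789062), (29.667348861694336, 7.778102874755859), 18.88918685913086) 0.07769072077352271
[0.59989978 0.17405638] stripe ang -161.2530834194408
brass ((557.7444458007812, 160.01727294921875), (68.26041412353516, 20.367074966430664), 19.29035758972168)
barb 3895 [0.57526404 0.16598811 0.11948157] -160.86344708336887
[0.53883496 0.15401195 0.09624401] 4.7
tool y ang -70.79703164512961 zdir [ 1.8e-03 -8.0e-04 -1.0e+00] shift/120 [-0.006 -0.004  0.019] turn deg 0.8029683548703872 /45 0.018 t 4.75
```

View pics/w4.png

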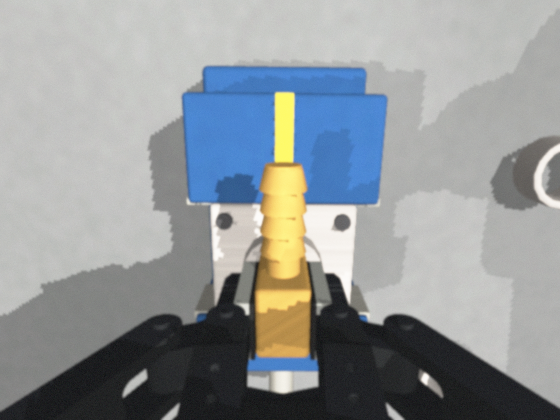

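The barb (about 283,175) lines up with the stripe (about 284,100), with both near 19°. I'll release and lift straight up.

>>> {"fn": "servo_tool", "kwargs": {"motion": [1, 0, 0, 0, 0, 1, 0, 0, 0, 0, 1, 0, 0, 0, 0, 1, 0, 0, 0, 0, 1, 0, 0, 0, 0]}}

```text
time: 5.38
tool_pos: [0.538, 0.1544, 0.0948]
tool_rot: [-0.0, 0.986, 0.167, -0.0]
contact_force: [-0.4, 0.8, -0.0]
gripper_width: 1.001
grasp_force: 0.0
```

>>> {"fn": "servo_tool", "kwargs": {"motion": [1, 0, 0, -0.2, 0, 1, 0, 0, -0.5, 0, 1, 0, 0, -0.9, 0, 1, 0, 0, -1, 0, 1, 0, 0, -1, 0]}}

```text
time: 6.0
tool_pos: [0.5385, 0.1545, 0.2156]
tool_rot: [0.0, 0.986, 0.167, 0.001]
contact_force: [0.0, -0.1, -0.2]
gripper_width: 0.998
grasp_force: 0.0
```

```bash
python3 m.py w5.png
```

```text
top 1213 ((554.8153686523438, 158.93069458007812), (62.06637954711914, 19.444969177246094), 19.169050216674805) [0.54034188 0.15418491 0.12938952]
stripe 376 ((600.1093139648438, 174.35902404785156), (27.135496139526367, 7.4503631591796875), 18.502666473388672) 0.07768068803920167
[0.60017209 0.17454456] stripe ang -161.45756552503533
brass ((557.579833984375, 159.89170837402344), (67.91987609863281, 19.444969177246094), 19.169052124023438)
barb 1026 [0.57454838 0.16584345 0.11983735] -161.06259534457624
[0.53847848 0.15450338 0.21561247] 6.0
```

View pics/w5.png

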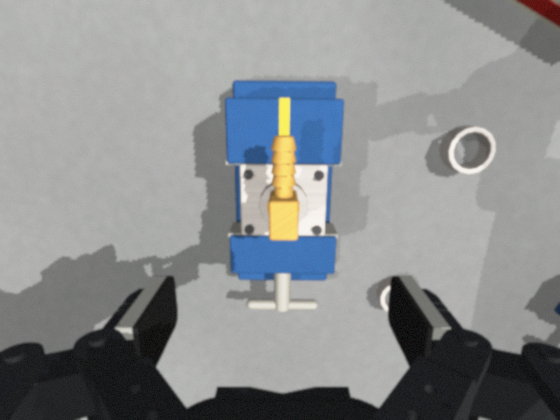

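The gripper is clear. The barb (284,150) lies along the stripe (285,110), within about 0.5°.

```bash
python3 -c "
from h import *
print(job_done())"
```

```text
the job is handed in; nothing more can be done
None
```

The brass elbow is threaded in about 45° clockwise, its barb within about 0.5° of the yellow stripe; it is released, the steel elbow was left alone, and the job was handed in at about 6 s.

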